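Ease a split lacquer mould open with a wedge

ROBOT

A 6-joint arm with a two-finger parallel gripper is mounted at the origin on the work surface. World frame = base frame: x ahead of the robot, y to its left, z up, the work surface at z = 0. Lengths are in m, angles in rad, forces in N, time in s.
With the tool pointing down it reaches from about 0.35 to 0.875 m from the base axis. Payload 15.5 kg.
Tool frame: the origin (TCP) lies at the centre of the arm's flange, where the gripper is bolted on; the fingertips stand 173 mm ahead of it and the grasp point (between the pads) lies 155 mm ahead of it; z points along the fingers, y is the line along which they close (so a half turn about z gives the same grasp; the last joint's range is limited). The gripper opens to 85 mm and grips with 20 to 120 N. Pads are 22 mm wide; open, the fingers measure 114 mm over their backs; the gripper's body (76 mm by 85 mm) begins 54 mm behind the grasp point. The pads swing forward as they close: fully open they stand 13 mm farther back than shut.
Start: joints at [1.228, 0.494, 1.345, -0, 1.302, -0.096], TCP at [0.153, 0.606, 0.405] pointing down, gripper open.
Joint ranges: [-2.91, 2.91], [-0.82, 2.16], [0.22, 2.67], [-1.22, 4.37], [0.12, 2.79], [-3.08, 3.08]. Speed limits (rad/s): [1.89, 1.89, 2.57, 3.01, 3.01, 3.01].

INTERFACE

Orientations are given as a rotation vector (axis times angle).
In Python, from workcell import robot gives the robot as it stands. The module is installed in compiled form; this text tells all that it offers.
- The arm moves only by the tool jog_arm, never from a script. Its arguments are lists of equal length, an entry for each row: "delta_pos": the shift along the tool's x, y, z in cm, a list of three; "turn": the turn, a rotation vector about the tool's x, y, z in rad, a list of three; "hand": the finger opening in cm, from 0 to 8.54. In form: {"delta_pos": [[tx, ty, tz], ...], "turn": [[wx, wy, wz], ...], "hand": [hand, ...]}. A call has 1 to 20 rows; each row is the pose to reach, as a shift and turn from the pose commanded when the call began, along the tool's axes at that moment; what a row does not reach only later rows make up. A row lasts 1/8 s, in which the tool goes at most 62.5 mm and 10.7 degrees, less where a joint would pass 70% of its speed; a pose out of reach is approached as far as the arm can. A call with a gripper value outside its range is refused whole. The fingers move at their own pace and stop on an object; "force" is the grip in N (left out, the last holds). Time passes only in rows, so rows that repeat a pose let the fingers close. It gives the time, the measured TCP pose, the force, the opening and the grip force at its end, in the units of the state.
- robot.get_obs(): the state, without advancing time (a new reading comes with each control period).
- robot.camera(name): name is "scene" or "top" or "wrist"; returns a dict with "pixels" (384x512x3 uint8, red, green, blue), "z_map" (384x512 float32, m along the optical axis (not along the pixel's ray), 0 where there is no reading), "fx", "fy", "cx", "cy" (pixels), "R" (3x3) and "t" (3): a world point X has camera coordinates R X + t. Camera axes: x right, y down, z forward; pixel columns grow to the right and rows downward; lengths in m; the calibration is good to about 2 mm. A picture is of the moment at which its call begins.
- robot.finish_job(): hands the job in; it is judged then, once.
The state is a dict: "t": time; "joints": joint angles; "qvel": joint speeds; "joint_torque": joint torques, N m; "tcp_pos": TCP position; "ee_rot": TCP orientation; "wrist_force": force on the tool from outside, world axes, zero at the start; "ft_torque": the same for the moment, N m; "gripper_width": finger opening in m; "grip_force": force on a finger pad.
Only numpy, scipy, OpenCV 4.12 (cv2) and the standard library are available. Lean on these libraries where they do the work, as an engineer would, in place of code of your own. Each camera call takes 0.05 s, during which the arm holds its last target. There are 200 camera calls.

TASK

Take the bamboo wedge from its rack and work it down into the seam of the split wooden mould, at its left and right ends in turn, until the halves stand at least 8 mm further apart at both ends. Open it evenly, so the lacquered cup inside is not racked: never let one end get more than about 4 mm ahead of the other, use only the wedge on the mould and do not force it. Then hang the wedge upright in its rack again and leave the other things on the bench where they are.

Things in the scene. Friction and masses are not known exactly. Their poses are not given: they have to be found in the camera images.
- mould: Hardwood mould of two halves round a lacquered cup (56 mm wide, rim 74 mm up), clamped on a fixed base 144 x 166 x 8 mm. The origin and axes are the base's: on the bench, y along the seam (+y = left end), x across it. The mould is clamped up to 10 mm off the base's middle either way along x, unmeasured: find the seam by touch or sight. Each half: 48 mm deep (x), 150 long, top 60 mm up.
- mouth_left (a point): Point of the base's middle line at the height of the mould's top (60 mm up), at mould y = +52 mm, where the left dowel is; the seam lies up to 10 mm from it along x. The seam is an upright slit, 2 mm wide at the start; its upper edges are rounded at 6 mm radius: mouth 14 mm wide at the top, narrowest from 6 mm below it downwards. The wedge can enter it where mould y is 32 to 75 mm.
- mouth_right (a point): The same at mould y = -52 mm, where the right dowel is; the wedge can enter where mould y is -32 to -75 mm, and the seam is equally far off along x. Only the +x half slides (to +x). As the other half does not give, a wedge going in must be let shift towards +x of the mould by half of the widening.
- gap_left (a joint): How far the sliding half (+x) has come away at the left dowel, m: 0 at the start, stop at 0.014. The slit there is 2 mm plus this wide. The dowel resists with about 5 N of friction and stays where it is left (no spring), so opening one end turns the sliding half about the other dowel.
- gap_right (a joint): The same at the right dowel.
- far_half (a joint): Skew of the sliding half, rad, 0 = parallel; about (gap_right - gap_left) / 0.104.
- wedge_mid (a point): Middle of the bamboo wedge, 53 mm above its tip when upright, inside its flange; z axis from tip to handle, x across the blade's faces. Flange 44 (x) x 26 (y) x 6 mm. Above it a square handle 20 x 20 mm, 50 mm long. Hangs upright in the rack, flange on the rails. Close the fingers across x, their tips just above the flange: it takes the push.
- rack_seat (a point): Fixed rack for the wedge: two wooden rails 60 mm long (y), tops 62 mm above the bench, an open slot 22 mm wide (x) between them, base 8 mm thick. The point is the middle of the slot at the height of the rail tops. The hung wedge's middle is 3 mm above it.
- canister: Glass canister of shell offcuts with a dark screw top, 88 mm across, 107 mm high, origin under its middle. Leave alone.
- bowl: Brown lacquered bowl upside down, 130 mm across, 60 mm high, origin under its middle. Leave alone.
- mallet: Small wooden mallet lying down, 190 mm long (x), head 44 x 85 x 44 mm at +x; origin on the bench under its middle. Leave alone.
- square: Try square lying flat, stock 100 (x) x 20 x 14 mm with the origin under its middle, steel blade 150 mm along y. Leave alone.
- wedge: The wedge itself (106 mm long, about 0.12 kg), origin at the middle of its tip, z axis towards the handle. Blade 22 mm wide (y); its thickness (x) grows evenly from 1.6 mm at the tip to 16 mm at 45 mm from it, then 5 mm straight up to the flange.
Mind the look-alikes: they are no part of the job. Leave any purple or white look-alike of the mould alone.

How it is judged:
On the way, in this order (a step that is already met when the one before it is completed fails the run):
1. the wedge has opened one end of the seam by 2 mm or more (value of joint any of gap_left, gap_right above 0.002 m and contact force between wedge and mould above 0.5 N), for 0.05 s.
2. both ends are open by 2 mm or more (value of joint each of gap_left, gap_right above 0.002 m), for 0.1 s.
3. both ends are open by 7 mm or more (value of joint each of gap_left, gap_right above 0.007 m), for 0.2 s.
At the end, for the whole second after the job is handed in: Both ends of the seam are open by more than 7 mm and within 5.4 mm of each other; the wedge hangs upright and still in its rack, flange on the rails, within 25 mm of the seat (all of step 3 and value of joint far_half between -0.052 and 0.052 rad and horizontal distance between wedge_mid and rack_seat below 0.025 m and height (world z) of wedge_mid between 0.06 and 0.07 m and angle between wedge_mid's own z axis and vertical below 0.15 rad and linear speed of wedge below 0.02 m/s); the robot touches nothing.
It fails at once if one end gets more than 5.4 mm ahead of the other (skew over 0.052 rad) (value of joint far_half above 0.052 rad or value of joint far_half below -0.052 rad).
It fails at once if the gripper itself presses on the mould (contact force between the fingers and mould above 2 N).
It fails at once if the wedge is forced: over 60 N between wedge and mould (contact force between wedge and mould above 60 N).
It fails at once if a bystander is moved by over 20 mm (distance of any of canister, bowl, mallet, square from where it was at the start of the episode above 0.02 m).
It also fails if it takes over 72 s, if anything falls off the work surface, if the arm or the gripper's body presses on something with over 40 N, if the wrist force passes 120 N, or if a joint passes its speed limit or range.

## Working session

There is one attempt and no reset: what is moved stays moved. The work goes in short steps, Python scripts to look and compute and a tool call to move; the robot and the scene stay as the last step left them, time stands still between calls to the robot, and variables do not carry over. Pictures are saved under pics/ and viewed, at most 10 in all, crops included, and the job is handed in when it is done.

Besides the shell and the picture viewer there is one more tool, called as a command line: name --argument value ..., lists and objects as JSON in quotes. jog_arm: Moves the arm, as the interface text tells. Its arguments: {"type":"object","properties":{"delta_pos":{"type":"array"},"turn":{"type":"array"},"hand":{"type":"array"},"force":{"type":"number"}},"required":["delta_pos","turn","hand"]}

```bash
mkdir -p pics; python3 - <<'E'
from workcell import robot
import cv2,numpy as np,pickle
o=robot.get_obs();print({k:np.round(v,3) for k,v in o.items()})
d={}
for n in("scene","top"):
    c=robot.camera(n);d[n]=c;print(n,c["fx"],c["cx"],c["cy"],np.round(c["R"],3).tolist(),np.round(c["t"],3))
    cv2.imwrite(f"pics/{n}0.png",c["pixels"][:,:,::-1])
pickle.dump(d,open("c0.pkl","wb"))
E
```

```text
{'t': np.float64(0.0), 'joints': array([ 1.227,  0.494,  1.346,  0.   ,  1.302, -0.095]), 'qvel': array([ 0.002,  0.002, -0.001, -0.   , -0.002,  0.001]), 'joint_torque': array([ 4.0000e-03, -8.8213e+01, -3.8387e+01,  0.0000e+00,  1.0000e-02,
       -0.0000e+00]), 'tcp_pos': array([0.153, 0.606, 0.404]), 'ee_rot': array([-3.880e-01, -3.117e+00,  2.000e-03]), 'wrist_force': array([ 0.217,  0.839, -0.287]), 'ft_torque': array([-0.002,  0.013, -0.008]), 'grip_force': np.float64(0.0), 'gripper_width': np.float64(0.085)}
scene 496.1561966514287 247.89630234500208 193.24581530173722 [[-0.873, 0.487, 0.006], [0.419, 0.757, -0.502], [-0.249, -0.436, -0.865]] [ 0.467 -0.159  1.511]
top 370.03241982031983 260.9657600769734 192.70889497950643 [[-0.018, -1.0, -0.022], [-0.981, 0.022, -0.191], [0.191, 0.018, -0.981]] [-0.016  0.557  1.011]
```

View pics/scene0.png

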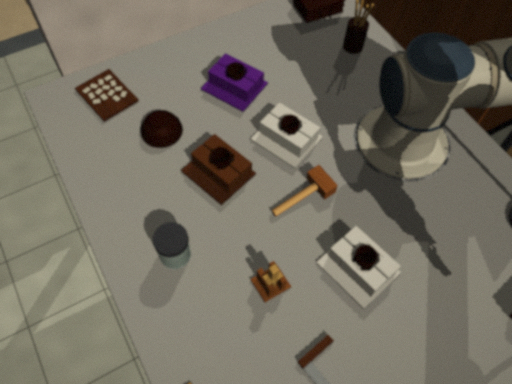

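View pics/top0.png

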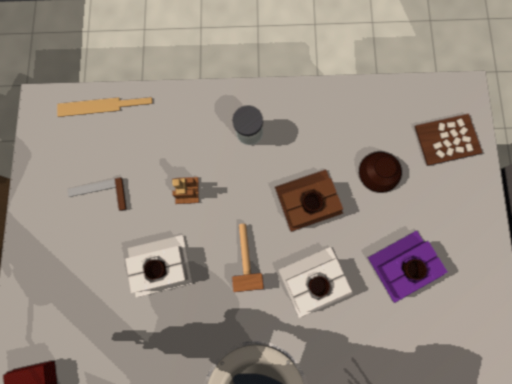

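The scene view shows the brown mould at (218,168) and the rack with the wedge at (270,280). In the top view they are at (310,200) and (186,190).

Mould candidates (top view): brown (310,200), white (157,267), white (316,283), purple (407,266). The brown one fits "hardwood", and the white and purple ones are look-alikes. I'll confirm with a crop.

```bash
cat > h.py <<'E'
import numpy as np,cv2
def world(c,uv,z):
    "cast pixels onto plane z"
    uv=np.atleast_2d(np.asarray(uv,float))
    r=np.c_[(uv[:,0]-c["cx"])/c["fx"],(uv[:,1]-c["cy"])/c["fy"],np.ones(len(uv))]@c["R"]
    o=-c["R"].T@c["t"]
    return o+r*((z-o[2])/r[:,2])[:,None]
def cloud(c):
    v,u=np.mgrid[:384,:512];z=c["z_map"]
    P=np.stack([(u-c["cx"])/c["fx"]*z,(v-c["cy"])/c["fy"]*z,z],-1)-c["t"]
    return P@c["R"]
def rect(P):
    "minAreaRect of xy points in mm"
    return cv2.minAreaRect((P[:,:2]*1000).astype(np.float32))
E
python3 - <<'E'
import pickle,numpy as np,cv2
from h import *
d=pickle.load(open("c0.pkl","rb"))
c=d["top"];P=cloud(c);z=P[...,2];im=c["pixels"]
def box(u0,u1,v0,v1,lo,hi):
    m=np.zeros(z.shape,bool);m[v0:v1,u0:u1]=1
    return P[m&(z>lo)&(z<hi)&(c["z_map"]>0)]
for nm,a in dict(bench=(230,260,170,190,-1,1),mtop=(265,355,160,240,.052,.066),mall=(265,355,160,240,.004,.066),rack=(165,207,170,210,.004,.2),rrail=(165,207,170,210,.05,.075),whand=(165,207,170,210,.09,.2)).items():
    p=box(*a);print(nm,len(p),np.round(np.median(p,0),4),rect(p) if len(p)>2 else "", np.round([p[:,2].min(),p[:,2].max()],3) if len(p) else "")
a=cv2.resize(im[155:245,262:362],None,fx=4,fy=4,interpolation=cv2.INTER_CUBIC);b=cv2.resize(im[160:220,150:220],None,fx=5,fy=6,interpolation=cv2.INTER_CUBIC)
cv2.imwrite("pics/crop1.png",np.hstack([a,b])[:,:,::-1])
s=d["scene"];print(a.shape,b.shape)
E
```

```text
bench 595 [ 0.6097  0.0222 -0.    ] ((609.6597290039062, 23.537181854248047), (88.93854522705078, 61.10185241699219), 89.10295104980469) [-0.007  0.006]
mtop 1347 [ 0.5272 -0.1695  0.0597] ((527.9631958007812, -170.07101440429688), (96.71350860595703, 150.47975158691406), 17.874853134155273) [0.052 0.066]
mall 2719 [ 0.5352 -0.1644  0.0505] ((544.5590209960938, -172.11666870117188), (268.93994140625, 240.16571044921875), 88.69429016113281) [0.004 0.066]
rack 673 [0.5702 0.1951 0.0415] ((582.1282348632812, 204.0691375732422), (128.4785614013672, 120.489501953125), 88.39486694335938) [0.004 0.122]
rrail 210 [0.5671 0.1949 0.0634] ((580.6126098632812, 199.5685272216797), (51.241943359375, 59.55807876586914), 1.052645206451416) [0.05  0.073]
whand 78 [0.577  0.2028 0.1168] ((579.6602172851562, 204.76345825195312), (19.34095001220703, 18.904115676879883), 1.6739686727523804) [0.09  0.122]
(360, 400, 3) (360, 350, 3)
```

View pics/crop1.png

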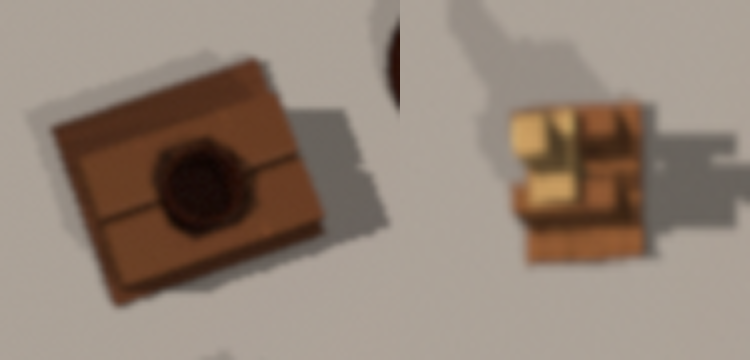

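The left crop shows the brown mould with its seam running from crop (104,220) to (298,155). The right crop shows the yellow wedge hanging in the rack, with its handle top at crop (530,132). I'll take the wrist camera closer and work out the moves.

```bash
cat >> h.py <<'E'
from scipy.spatial.transform import Rotation as Ro
def plan(o,p,yaw):
    """tool move to TCP p (m) with tool down and tool y along world direction yaw(rad) or its opposite: cm shift, turn"""
    R=Ro.from_rotvec(o["ee_rot"]);best=None
    for s in(0,np.pi):
        y=np.array([np.cos(yaw+s),np.sin(yaw+s),0]);zz=np.array([0,0,-1.]);x=np.cross(y,zz)
        T=Ro.from_matrix(np.c_[x,y,zz]);w=(R.inv()*T).as_rotvec()
        if best is None or np.linalg.norm(w)<np.linalg.norm(best):best=w
    return np.round(R.inv().apply(np.array(p)-o["tcp_pos"])*100,2),np.round(best,4)
E
python3 - <<'E'
from workcell import robot
from h import *
import pickle
o=robot.get_obs();R=Ro.from_rotvec(o["ee_rot"]);print(np.round(R.as_matrix(),3))
print("toward between rack/mould", plan(o,[.50,.20,.42],np.radians(1)))
d=pickle.load(open("c0.pkl","rb"));c=d["top"];P=cloud(c);z=P[...,2]
m=np.zeros(z.shape,bool);m[170:210,165:207]=1
p=P[m&(z>.112)];print("handle top",len(p),p.mean(0),rect(p))
# seam endpoints cast on top plane
s=world(c,[[262+104/4,155+220/4],[262+298/4,155+155/4]],.058);print(s,np.degrees(np.arctan2(*(s[1]-s[0])[[1,0]])))
# base corners at z~8mm visible: far-left crop(52,128), far-right (260,58); bottom (118,305),(325,235)
print(world(c,[[262+52/4,155+128/4],[262+260/4,155+58/4]],.008),world(c,[[262+118/4,155+305/4],[262+325/4,155+235/4]],.008))
E
```

```text
[[-0.969  0.245 -0.   ]
 [ 0.245  0.969 -0.001]
 [ 0.    -0.001 -1.   ]]
toward between rack/mould (array([-43.57, -30.83,  -1.55]), array([-1.0000e-03,  6.0000e-04,  1.3055e+00]))
handle top 57 [0.55930895 0.18303349 0.20372423] ((474.1590576171875, 80.13835144042969), (349.1137390136719, 22.814773559570312), 50.0565185546875)
[[ 0.50424985 -0.10279838  0.058     ]
 [ 0.54796271 -0.24224061  0.058     ]] -72.59464394560956
[[ 0.58214864 -0.06874285  0.008     ]
 [ 0.63259496 -0.22732541  0.008     ]] [[ 0.44833012 -0.11373096  0.008     ]
 [ 0.49679409 -0.26806133  0.008     ]]
```

jog_arm --delta_pos '[[-43.6,-30.8,-1.5],[-43.6,-30.8,-1.5],[-43.6,-30.8,-1.5],[-43.6,-30.8,-1.5],[-43.6,-30.8,-1.5],[-43.6,-30.8,-1.5],[-43.6,-30.8,-1.5],[-43.6,-30.8,-1.5],[-43.6,-30.8,-1.5],[-43.6,-30.8,-1.5],[-43.6,-30.8,-1.5],[-43.6,-30.8,-1.5]]' --turn '[[0,0,1.305],[0,0,1.305],[0,0,1.305],[0,0,1.305],[0,0,1.305],[0,0,1.305],[0,0,1.305],[0,0,1.305],[0,0,1.305],[0,0,1.305],[0,0,1.305],[0,0,1.305]]' --hand '[5,5,5,5,5,5,5,5,5,5,5,5]'

```text
t: 1.6
tcp_pos: [0.4998, 0.2011, 0.4196]
ee_rot: [-2.2, -2.242, 0.001]
wrist_force: [-0.1, -0.5, -0.3]
gripper_width: 0.0499
grip_force: 0.0
```

```bash
python3 - <<'E'
from workcell import robot
from h import *
import pickle
o=robot.get_obs();print(o["t"],o["tcp_pos"],o["ee_rot"],o["joints"])
d={n:robot.camera(n) for n in("wrist","top","scene")};pickle.dump((o,d),open("c1.pkl","wb"))
c=d["wrist"];print(-c["R"].T@c["t"],np.round(c["R"],2).tolist(),c["fx"])
cv2.imwrite("pics/w1.png",c["pixels"][:,:,::-1])
E
```

```text
1.6 [0.49978637 0.20112355 0.4195896 ] [-2.19981397e+00 -2.24242181e+00  5.02886455e-04] [2.71700267e-01 3.57242076e-01 1.53782278e+00 1.17282941e-04
 1.24696159e+00 2.52480450e-01]
[0.49828323 0.28076379 0.38868632] [[1.0, 0.02, -0.0], [0.02, -0.95, 0.31], [0.01, -0.31, -0.95]] 304.7972266338072
```

View pics/w1.png

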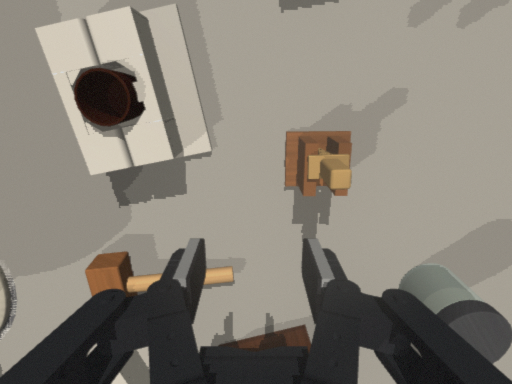

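The wrist view shows the rack at (320,165) with the wedge handle at (338,172). The white look-alike is at (125,90).

```bash
cat >> h.py <<'E'
def yel(c):
    h=cv2.cvtColor(c["pixels"],cv2.COLOR_RGB2HSV);return (h[...,0]>=14)&(h[...,0]<=28)&(h[...,1]>90)
E
python3 - <<'E'
from h import *
import pickle
o,d=pickle.load(open("c1.pkl","rb"))
for n,(u0,u1,v0,v1) in dict(wrist=(280,356,125,200),top=(165,207,170,210)).items():
    c=d[n];P=cloud(c);z=P[...,2];m=np.zeros(z.shape,bool);m[v0:v1,u0:u1]=1
    h=cv2.cvtColor(c["pixels"],cv2.COLOR_RGB2HSV)
    y=yel(c)&m
    for nm,mm in dict(handle=m&(z>.114)&(z<.13),flange=y&(z>.064)&(z<.072),rails=m&~y&(z>.058)&(z<.067),base=m&(z>.004)&(z<.012)).items():
        p=P[mm]
        if len(p)>4: print(n,nm,len(p),np.round(p.mean(0),4),[np.round(q,1) for q in rect(p)],np.round([np.percentile(p[:,0],[2,98]),np.percentile(p[:,1],[2,98])],4).tolist())
E
```

```text
wrist handle 434 [0.5799 0.2039 0.1174] [array([580.6, 203. ]), array([20.2, 20.3]), np.float64(3.2)] [[0.571, 0.5896], [0.1942, 0.2128]]
wrist flange 493 [0.5745 0.2068 0.0678] [array([581. , 203.4]), array([44.6, 25.9]), np.float64(3.1)] [[0.5588, 0.6013], [0.1902, 0.2167]]
wrist rails 673 [0.5744 0.1999 0.0619] [array([580.7, 197.9]), array([50.4, 60.4]), np.float64(1.8)] [[0.5554, 0.6051], [0.1687, 0.2277]]
wrist base 1182 [0.5654 0.2073 0.008 ] [array([580.9, 198.3]), array([80.6, 69.7]), np.float64(1.5)] [[0.5409, 0.6173], [0.1643, 0.2329]]
top handle 48 [0.5797 0.2056 0.1173] [array([579.7, 205. ]), array([19.8, 17.3]), np.float64(89.3)] [[0.5713, 0.5883], [0.1951, 0.2147]]
top flange 73 [0.5728 0.2023 0.0676] [array([579. , 205.7]), array([45.7, 28.4]), np.float64(6.3)] [[0.5571, 0.602], [0.192, 0.2179]]
top rails 88 [0.5759 0.1902 0.0619] [array([579.9, 199.9]), array([50.2, 59. ]), np.float64(1.4)] [[0.5549, 0.6047], [0.1705, 0.2287]]
top base 248 [0.5713 0.1933 0.0076] [array([582.7, 203.2]), array([118.6, 118.7]), np.float64(4.4)] [[0.5399, 0.6337], [0.1655, 0.2568]]
```

```bash
python3 - <<'E'
from workcell import robot
from h import *
o=robot.get_obs();print(plan(o,[.5807,.2032,.305],.045)); print(np.round(Ro.from_rotvec(o["ee_rot"]).as_matrix(),3).tolist())
E
```

```text
(array([ 0.07,  8.07, 11.47]), array([-0.0001, -0.    , -0.0259]))
[[-0.019, 1.0, -0.0], [1.0, 0.019, 0.0], [0.0, -0.0, -1.0]]
```

jog_arm --delta_pos '[[0.07,8.07,6.0],[0.07,8.07,11.5],[0.07,8.07,11.5],[0.07,8.07,11.5],[0.07,8.07,11.5]]' --turn '[[0,0,-0.026],[0,0,-0.026],[0,0,-0.026],[0,0,-0.026],[0,0,-0.026]]' --hand '[2.8,2.8,2.8,2.8,2.8]'

```text
t: 2.38
tcp_pos: [0.5809, 0.2029, 0.3067]
ee_rot: [2.171, 2.269, 0.003]
wrist_force: [0.1, -0.2, 0.2]
gripper_width: 0.0282
grip_force: 0.0
```

```bash
python3 - <<'E'
from workcell import robot
from h import *
o=robot.get_obs();R=Ro.from_rotvec(o["ee_rot"])
c=robot.camera("wrist");P=cloud(c)
T=(P-o["tcp_pos"])@R.as_matrix()
m=(T[...,2]>.12)&(T[...,2]<.182)&(abs(T[...,0])<.03)&(abs(T[...,1])<.045)&(P[...,2]>.119)&~yel(c)
q=T[m];print(len(q),o["tcp_pos"],o["gripper_width"])
for s in(q[:,1]<0,q[:,1]>0): print(np.round(np.percentile(q[s],[0,2,50,98,100],axis=0),4).tolist())
cv2.imwrite("pics/w2.png",c["pixels"][:,:,::-1])
E
```

```text
6345 [0.58088493 0.20286057 0.30669361] 0.028172433140069068
[[-0.0143, -0.045, 0.12], [-0.0105, -0.0428, 0.1203], [0.0096, -0.0203, 0.1333], [0.0125, -0.0139, 0.1676], [0.0131, -0.0138, 0.1746]]
[[-0.0138, 0.0138, 0.12], [-0.0105, 0.0139, 0.1202], [0.0095, 0.0203, 0.1336], [0.0125, 0.0429, 0.1675], [0.0134, 0.045, 0.174]]
```

View pics/w2.png

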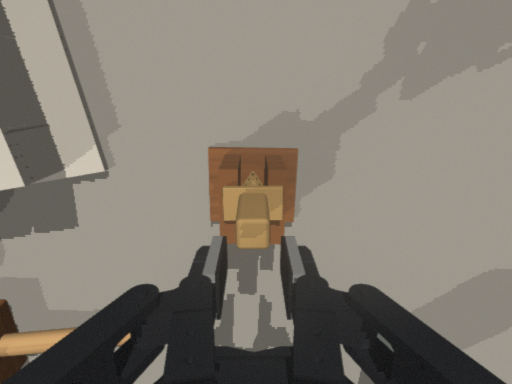

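The wedge handle at (253,215) is centred between the fingers, which are at (215,265) and (292,265). I'll descend and grip.

jog_arm --delta_pos '[[0,0,3.5],[0,0,6.2],[0,0,6.2],[0,0,6.2],[0,0,6.2],[0,0,6.2],[0,0,6.2],[0,0,6.2],[0,0,6.2]]' --turn '[[0,0,0],[0,0,0],[0,0,0],[0,0,0],[0,0,0],[0,0,0],[0,0,0],[0,0,0],[0,0,0]]' --hand '[2.8,2.8,2.8,2.8,1.5,1.5,1.5,1.5,1.5]' --force 80

```text
t: 3.55
tcp_pos: [0.5813, 0.2027, 0.2443]
ee_rot: [2.171, 2.269, 0.003]
wrist_force: [-1.9, 0.6, 9.0]
gripper_width: 0.0192
grip_force: 78.0
```

```bash
python3 - <<'E'
from workcell import robot
from h import *
o=robot.get_obs();print(o["tcp_pos"],o["wrist_force"],o["ft_torque"],o["gripper_width"],o["grip_force"],o["ee_rot"])
import pickle
# seam/base in mould frame from c0 top+c1 scene: mould top points
d=pickle.load(open("c0.pkl","rb"))
for n,w in (("top",(262,362,155,245)),("scene",(180,258,130,205))):
    c=d[n];P=cloud(c);z=P[...,2];m=np.zeros(z.shape,bool);m[w[2]:w[3],w[0]:w[1]]=1
    br=cv2.cvtColor(c["pixels"],cv2.COLOR_RGB2HSV)[...,1]>90
    for nm,mm in dict(top=m&br&(z>.055)&(z<.065),base=m&br&(z>.004)&(z<.0125)).items():
        print(n,nm,mm.sum(),[np.round(q,1) for q in rect(P[mm])])
E
```

```text
[0.58125634 0.20269145 0.24433082] [-1.93740677  0.57841031  8.95734236] [-0.02170565  0.48335046  0.08474067] 0.019247909983430653 78.01207423210144 [2.17122506 2.26919126 0.00262006]
top top 1289 [array([ 528. , -170.1]), array([ 96.7, 150.5]), np.float64(17.9)]
top base 803 [array([ 541.4, -166.8]), array([141.3, 163.2]), np.float64(17.7)]
scene top 1122 [array([ 527.9, -173.2]), array([ 98.8, 153.9]), np.float64(17.7)]
scene base 717 [array([ 549. , -220.3]), array([162.2, 269.2]), np.float64(17.7)]
```

```bash
python3 - <<'E'
from workcell import robot
from h import *
o=robot.get_obs()
print(plan(o,[.511,-.1215,.354],np.radians(17.7)))
E
```

```text
(array([-32.07,  -8.43, -11.  ]), array([ 1.900e-03, -2.000e-04, -2.648e-01]))
```

jog_arm --delta_pos '[[0,0,-3],[0,0,-7],[0,0,-11],[0,0,-11],[-32,-8.4,-11],[-32,-8.4,-11],[-32,-8.4,-11],[-32,-8.4,-11],[-32,-8.4,-11],[-32,-8.4,-11],[-32,-8.4,-11],[-32,-8.4,-11],[-32,-8.4,-11]]' --turn '[[0,0,0],[0,0,0],[0,0,0],[0,0,0],[0,0,-0.265],[0,0,-0.265],[0,0,-0.265],[0,0,-0.265],[0,0,-0.265],[0,0,-0.265],[0,0,-0.265],[0,0,-0.265],[0,0,-0.265]]' --hand '[1.5,1.5,1.5,1.5,1.5,1.5,1.5,1.5,1.5,1.5,1.5,1.5,1.5]'

```text
t: 5.18
tcp_pos: [0.5114, -0.1199, 0.3526]
ee_rot: [-1.851, -2.538, -0.0]
wrist_force: [-0.6, 0.4, -1.4]
gripper_width: 0.0196
grip_force: 78.5
```

```bash
python3 - <<'E'
from workcell import robot
from h import *
import pickle
o=robot.get_obs();print(o["t"],o["tcp_pos"],o["ee_rot"],o["wrist_force"],o["ft_torque"])
d={n:robot.camera(n) for n in("wrist","top","scene")};pickle.dump((o,d),open("c2.pkl","wb"))
c=d["wrist"]
cv2.imwrite("pics/w3.png",c["pixels"][:,:,::-1])
E
```

```text
5.175 [ 0.51137728 -0.11987712  0.35259841] [-1.85139956e+00 -2.53779261e+00 -7.96883306e-05] [-0.61325003  0.44012662 -1.41441423] [-0.02880939  0.0087207  -0.00554687]
```

View pics/w3.png

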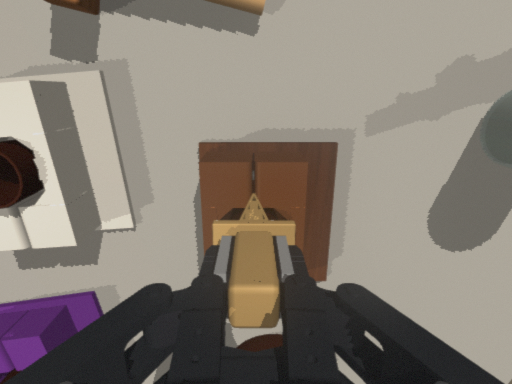

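The wrist view shows the mould below with its seam at (254,155–195), the wedge tip at (254,195), and the base from column 199 to 336. The wide free strip is on the tool +y side. Next I'll measure the seam relative to the tool and the wedge.

```bash
python3 - <<'E'
from h import *
import pickle
o,d=pickle.load(open("c2.pkl","rb"));c=d["wrist"];P=cloud(c);R=Ro.from_rotvec(o["ee_rot"]).as_matrix()
T=(P-o["tcp_pos"])@R;z=P[...,2];g=c["pixels"].astype(int).sum(2)
for v in range(158,196,4):
    row=np.where((z[v,180:330]>.055)&(z[v,180:330]<.065))[0]+180
    s=np.arange(240,270);k=s[np.argmin(g[v,s])]
    w=np.clip(g[v,s].max()*0+np.median(g[v,s])-g[v,s]-15,0,None);k2=(w*s).sum()/max(w.sum(),1)
    p=(world(c,[[k2,v]],.056)-o["tcp_pos"])@R
    print(v,row.min(),row.max(),np.round(T[v,row.min(),:2]*1e3,1),np.round(T[v,row.max(),:2]*1e3,1),"seam",k,round(k2,1),np.round(p[0,:2]*1e3,1))
y=yel(c)&(c["z_map"]>0)
q=T[y]
for a in range(170,236,6):
    s=q[(q[:,2]>a/1e3)&(q[:,2]<(a+6)/1e3)]
    if len(s)>3: print(a,len(s),np.round(np.percentile(s[:,:2]*1e3,[2,50,98],axis=0),1).tolist())
# mould edges yaw in tool frame
m=(z>.056)&(z<.064)&~y;m[:155]=0;m[215:]=0;m[:,:195]=0;m[:,320:]=0
print(rect(T[m]),"base",)
b=(z>.004)&(z<.012);b[:140]=0;b[200:]=0;b[:,:190]=0;b[:,345:]=0
print(np.percentile(T[b][:,1],[0.5,99.5]))
E
```

```text
Traceback (most recent call last):
ValueError: zero-size array to reduction operation minimum which has no identity
```

```bash
python3 - <<'E'
from h import *
import pickle
o,d=pickle.load(open("c2.pkl","rb"));c=d["wrist"];P=cloud(c);R=Ro.from_rotvec(o["ee_rot"]).as_matrix()
T=(P-o["tcp_pos"])@R;z=P[...,2];g=c["pixels"].astype(int).sum(2)
print(np.round(z[150:200:6,225]*1e3,1),c["z_map"][175,225])
for v in range(158,196,4):
    s=np.arange(240,270);w=np.clip(np.median(g[v,s])-g[v,s]-15,0,None);k2=(w*s).sum()/max(w.sum(),1)
    p=(world(c,[[k2,v]],.056)-o["tcp_pos"])@R
    print(v,"seam",round(k2,1),np.round(p[0,:2]*1e3,1))
y=yel(c)&(c["z_map"]>0)
q=T[y]
for a in range(164,242,6):
    s=q[(q[:,2]>a/1e3)&(q[:,2]<(a+6)/1e3)]
    if len(s)>3: print(a,len(s),np.round(np.percentile(s[:,:2]*1e3,[2,50,98],axis=0),1).tolist())
m=(z>.052)&(z<.068)&~y;m[:150]=0;m[215:]=0;m[:,:195]=0;m[:,320:]=0
print(m.sum(),rect(T[m]) if m.sum()>3 else "")
b=(z>.002)&(z<.014);b[:140]=0;b[200:]=0;b[:,:190]=0;b[:,345:]=0
print(b.sum(),np.percentile(T[b][:,1],[0.5,99.5]) if b.any() else "")
E
```

```text
[ 8.2 35.7 59.9 59.3 60.7 59.7 58.9 59.6 59.8] 0.27143234
158 seam 252.9 [22.1 -0.7]
162 seam 252.9 [18.4 -0.7]
166 seam 252.9 [14.8 -0.7]
170 seam 252.7 [11.1 -0.8]
174 seam 253.1 [ 7.4 -0.5]
178 seam 252.8 [ 3.6 -0.8]
182 seam 252.9 [-0.2 -0.6]
186 seam 252.9 [-4.  -0.7]
190 seam 252.8 [-7.8 -0.8]
194 seam 250.0 [-11.7  -3.4]
164 227 [[6.0, -9.4], [10.1, 0.0], [10.9, 17.8]]
170 311 [[3.9, -20.6], [10.1, -1.5], [13.1, 20.0]]
176 1102 [[2.2, -21.5], [11.3, 0.3], [13.6, 21.2]]
182 42 [[11.0, -18.4], [11.5, -0.8], [12.9, 14.6]]
188 103 [[10.1, -7.3], [11.2, 0.1], [11.7, 6.8]]
194 90 [[10.7, -6.4], [11.3, -0.5], [11.7, 5.9]]
200 54 [[10.8, -5.4], [11.2, -0.5], [11.5, 4.9]]
206 59 [[9.0, -4.3], [11.2, 0.1], [11.8, 3.9]]
212 33 [[10.7, -3.3], [11.3, -0.5], [11.6, 3.0]]
218 19 [[10.0, -2.5], [11.1, 0.8], [11.5, 2.1]]
224 22 [[8.4, -1.9], [11.0, -0.2], [11.7, 1.2]]
230 4 [[10.8, -1.2], [10.9, -0.2], [11.0, 0.8]]
5223 ((-6.527219772338867, -0.6286582946777344), (96.35430908203125, 52.956565856933594), 89.96142578125)
2836 [-0.05628407  0.08660176]
```

The seam lies at tool y −0.7 mm and the wedge at about −0.2 mm, with yaw matched. The wide base strip shows that +x is tool +y. I'll lower the tip just into the left mouth.

jog_arm --delta_pos '[[-0.25,-0.05,3.0],[-0.25,-0.05,5.5],[-0.25,-0.05,6.0],[-0.25,-0.05,6.2],[-0.25,-0.05,6.4],[-0.25,-0.05,6.6],[-0.25,-0.05,6.6]]' --turn '[[0,0,0],[0,0,0],[0,0,0],[0,0,0],[0,0,0],[0,0,0],[0,0,0]]' --hand '[1.5,1.5,1.5,1.5,1.5,1.5,1.5]'

```text
t: 6.2
tcp_pos: [0.5117, -0.1234, 0.2869]
ee_rot: [1.853, 2.536, 0.0]
wrist_force: [0.8, -0.7, -1.8]
gripper_width: 0.0192
grip_force: 78.5
```

jog_arm --delta_pos '[[0,0,0.15],[0,0.01,0.3],[0,0.02,0.45],[0,0.03,0.55],[0,0.03,0.55]]' --turn '[[0,0,0],[0,0,0],[0,0,0],[0,0,0],[0,0,0]]' --hand '[1.5,1.5,1.5,1.5,1.5]'

```text
t: 6.82
tcp_pos: [0.5122, -0.1234, 0.2815]
ee_rot: [1.852, 2.536, 0.001]
wrist_force: [2.7, 0.7, 3.8]
gripper_width: 0.0189
grip_force: 79.1
```

jog_arm --delta_pos '[[0,0.05,0.1],[0,0.07,0.2],[0,0.09,0.3],[0,0.1,0.4],[0,0.11,0.48],[0,0.11,0.48]]' --turn '[[0,0,0],[0,0,0],[0,0,0],[0,0,0],[0,0,0],[0,0,0]]' --hand '[1.5,1.5,1.5,1.5,1.5,1.5]'

```text
t: 7.58
tcp_pos: [0.5131, -0.123, 0.2766]
ee_rot: [1.853, 2.536, 0.0]
wrist_force: [2.2, 0.9, 3.4]
gripper_width: 0.019
grip_force: 79.3
```

```bash
cat > gap.py <<'E'
from workcell import robot
from h import *
o=robot.get_obs();print(o["t"],o["tcp_pos"],"tip",o["tcp_pos"][2]-.2323,o["wrist_force"],o["ft_torque"])
# mould frame yaw 17.7: outer edge of sliding half from top cam cloud
t=np.radians(17.7);ex=np.array([np.cos(t),np.sin(t)]);ey=np.array([-ex[1],ex[0]])
c=robot.camera("top");P=cloud(c);z=P[...,2];q=P[(z>.056)&(z<.064)][:,:2]-[.527,-.171]
X=q@ex;Y=q@ey
for lo,hi in((.035,.075),(-.075,-.035)):
    s=(Y>lo)&(Y<hi)&(abs(X)<.08);print("y",lo,s.sum(),np.round(np.percentile(X[s],[1,99])*1e3,1))
E
python3 gap.py
```

```text
7.575 [ 0.51309362 -0.12299814  0.27655082] tip 0.044250816372134405 [2.21258859 0.9147363  3.43620442] [ 0.11759035 -0.53565781 -0.04133575]
y 0.035 9 [-1.2 17.3]Traceback (most recent call last):
  File "gap.py", line 9, in <module>
    s=(Y>lo)&(Y<hi)&(abs(X)<.08);print("y",lo,s.sum(),np.round(np.percentile(X[s],[1,99])*1e3,1))
                                                               ~~~~~~~~~~~~~^^^^^^^^^^^^^
    return _quantile_unchecked(
        a, q, axis, out, overwrite_input, method, keepdims, weights)
    return _ureduce(a,
                    func=_quantile_ureduce_func,
    ...<5 lines>...
                    overwrite_input=overwrite_input,
                    method=method)
    r = func(a, **kwargs)
    result = _quantile(arr,
                       quantiles=q,
    ...<2 lines>...
                       out=out,
                       weights=wgt)
    slices_having_nans = np.isnan(arr[-1, ...])
                                  ~~~^^^^^^^^^
IndexError: index -1 is out of bounds for axis 0 with size 0
```

```bash
cat > gap.py <<'E'
from workcell import robot
from h import *
import sys
o=robot.get_obs();print(o["t"],o["tcp_pos"],"tip",o["tcp_pos"][2]-.2323,o["wrist_force"])
t=np.radians(17.7);ex=np.array([np.cos(t),np.sin(t)]);ey=np.array([-ex[1],ex[0]])
for n in ("wrist","scene"):
    c=robot.camera(n);P=cloud(c);z=P[...,2];ok=(z>.0555)&(z<.0645)&~yel(c)&(c["z_map"]>0)&(c["pixels"].max(2)>60 if n=="x" else True)
    q=P[ok][:,:2]-[.527,-.171];X=q@ex;Y=q@ey
    for lo in range(-75,75,10):
        s=(Y>lo/1e3)&(Y<lo/1e3+.01)&(abs(X)<.08)
        if s.sum()>60 and np.ptp(X[s])>.085:print(n,"y",lo,s.sum(),np.round(np.percentile(X[s],[1,99])*1e3,1),round(np.ptp(np.percentile(X[s],[1,99]))*1e3,1))
    cv2.imwrite(f"pics/{n}_{o['t']:.1f}.png",c["pixels"][:,:,::-1])
E
python3 gap.py
```

```text
7.625 [ 0.51308255 -0.12300312  0.27654879] tip 0.044248789924723086 [1.49899756 0.79325017 3.23435596]
wrist y -5 172 [-47.9  49.3] 97.2
wrist y 5 398 [-47.8  49.3] 97.1
wrist y 15 539 [-47.7  49.6] 97.3
wrist y 25 758 [-47.6  49.7] 97.2
wrist y 35 841 [-47.4  49.9] 97.3
wrist y 45 1493 [-47.2  49.8] 97.0
wrist y 55 1974 [-47.1  49.9] 97.0
wrist y 65 1939 [-47.1  50. ] 97.1
scene y -75 74 [-46.   45.5] 91.5
scene y -65 78 [-47.3  48.1] 95.4
scene y -55 81 [-43.1  48.3] 91.5
scene y 45 66 [-47.4  50.1] 97.4
scene y 55 80 [-47.2  51.3] 98.5
scene y 65 96 [-44.7  50.3] 95.0
```

```bash
python3 - <<'E'
import cv2
a=cv2.imread("pics/wrist_7.6.png")[60:260,150:370];cv2.imwrite("pics/crop7.png",cv2.resize(a,None,fx=2.9,fy=2.9,interpolation=cv2.INTER_CUBIC))
E
```

```text
(no output)
```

View pics/crop7.png

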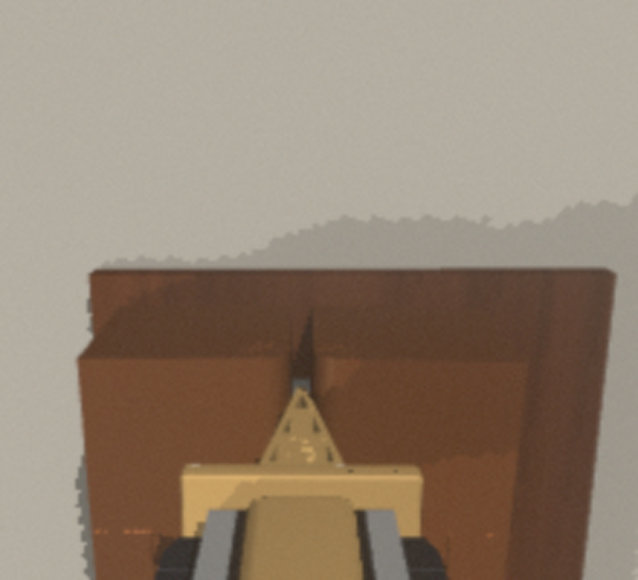

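Crop: the wedge tip has gone into the seam at (303,385), and the slit below it has opened slightly. I'll check the numbers against the image from before the push.

```bash
cat > edge.py <<'E'
from h import *
def width(c,o,ylo,yhi,zp=.06):
    """mould-frame profile: sample image on plane z=zp over mould y range; depth step edges -> outer X of each half"""
    t=np.radians(17.7);ex=np.array([np.cos(t),np.sin(t),0]);ey=np.array([-ex[1],ex[0],0]);C=np.array([.527,-.171,zp])
    xs=np.arange(-.07,.08,.0001);ys=np.linspace(ylo,yhi,25)
    W=C+xs[None,:,None]*ex+ys[:,None,None]*ey
    K=W@c["R"].T+c["t"];u=(K[...,0]/K[...,2]*c["fx"]+c["cx"]).astype(np.float32);v=(K[...,1]/K[...,2]*c["fy"]+c["cy"]).astype(np.float32)
    # depth error vs plane, linear interpolation -> crossing at half step
    d=cv2.remap(c["z_map"],u,v,cv2.INTER_LINEAR)-K[...,2].astype(np.float32)
    r=[]
    for k in range(len(ys)):
        on=np.where(abs(d[k])<.004)[0]
        if len(on)>300:r.append([xs[on[0]],xs[on[-1]]])
    r=np.array(r)*1e3
    return (len(r),*np.round(np.mean(r,0),2),round(float(np.mean(r[:,1]-r[:,0])),2)) if len(r) else None
E
python3 - <<'E'
from workcell import robot
from edge import *
import pickle
o,d=pickle.load(open("c2.pkl","rb"))
for a,b in((.055,.073),(.035,.05),(0.0,.02)):print("before",a,width(d["wrist"],o,a,b))
o2=robot.get_obs();c=robot.camera("wrist")
for a,b in((.055,.073),(.035,.05),(0,.02)):print("now",a,width(c,o2,a,b))
for oo,cc in((o,d["wrist"]),(o2,c)):
    T=(cloud(cc)-oo["tcp_pos"])@Ro.from_rotvec(oo["ee_rot"]).as_matrix()
    q=T[yel(cc)&(abs(T[...,1])>.013)&(abs(T[...,1])<.021)&(T[...,2]>.16)&(T[...,2]<.19)&(T[...,0]>.002)&(T[...,0]<.0125)];print(len(q),np.percentile(q[:,2],[5,25,50,75]))
E
```

```text
before 0.055 (25, np.float64(-48.14), np.float64(48.88), 97.01)
before 0.035 (25, np.float64(-49.29), np.float64(48.24), 97.53)
before 0.0 (2, np.float64(-47.5), np.float64(47.6), 95.1)
now 0.055 (25, np.float64(-48.7), np.float64(51.49), 100.19)
now 0.035 (25, np.float64(-50.2), np.float64(53.36), 103.57)
now 0 None
427 [0.17540952 0.17604408 0.17648308 0.17685706]
432 [0.17534034 0.17603552 0.17643891 0.17684708]
```

The left end is open about 2.8 mm and the grip has not slipped. Now over the cup to the right end, stopping in the mouth.

jog_arm --delta_pos '[[0,0,-1.5],[0,0,-4.4],[0,0,-4.4],[-6,-0.1,-4.4],[-10.4,-0.11,-4.4],[-10.4,-0.11,-4.4],[-10.4,-0.11,-4.4],[-10.4,-0.11,-2],[-10.4,-0.11,-1.2],[-10.4,-0.11,-1.0],[-10.4,-0.11,-1.0]]' --turn '[[0,0,0],[0,0,0],[0,0,0],[0,0,0],[0,0,0],[0,0,0],[0,0,0],[0,0,0],[0,0,0],[0,0,0],[0,0,0]]' --hand '[1.5,1.5,1.5,1.5,1.5,1.5,1.5,1.5,1.5,1.5,1.5]'

```text
t: 9.15
tcp_pos: [0.5435, -0.2221, 0.2868]
ee_rot: [1.853, 2.537, -0.0]
wrist_force: [0.7, -0.2, -2.0]
gripper_width: 0.0189
grip_force: 79.2
```

jog_arm --delta_pos '[[0,0.01,0.15],[0,0.03,0.3],[0,0.06,0.45],[0,0.09,0.6],[0,0.12,0.75],[0,0.14,0.85],[0,0.14,0.85]]' --turn '[[0,0,0],[0,0,0],[0,0,0],[0,0,0],[0,0,0],[0,0,0],[0,0,0]]' --hand '[1.5,1.5,1.5,1.5,1.5,1.5,1.5]'

```text
t: 10.02
tcp_pos: [0.5449, -0.222, 0.2778]
ee_rot: [1.853, 2.537, -0.0]
wrist_force: [0.9, -0.7, 2.1]
gripper_width: 0.0191
grip_force: 80.0
```

Low forces. On to about 5 mm.

jog_arm --delta_pos '[[0,0.03,0.15],[0,0.05,0.3],[0,0.08,0.45],[0,0.1,0.6],[0,0.13,0.75],[0,0.14,0.82],[0,0.14,0.82]]' --turn '[[0,0,0],[0,0,0],[0,0,0],[0,0,0],[0,0,0],[0,0,0],[0,0,0]]' --hand '[1.5,1.5,1.5,1.5,1.5,1.5,1.5]'

```text
t: 10.9
tcp_pos: [0.5461, -0.2215, 0.2696]
ee_rot: [1.853, 2.537, -0.0]
wrist_force: [-0.3, 0.0, 3.4]
gripper_width: 0.0189
grip_force: 80.1
```

```bash
cat > chk.py <<'E'
from workcell import robot
from edge import *
o=robot.get_obs();print(o["t"],"tip",round(o["tcp_pos"][2]-.2323,4),o["wrist_force"])
for n in("wrist","top"):
    c=robot.camera(n)
    for a,b in((.06,.072),(.045,.06),(-.06,-.045),(-.072,-.06)):print(n,a,width(c,o,a,b))
E
python3 chk.py
```

```text
10.9 tip 0.0373 [-0.33458071  0.04838414  3.39197458]
wrist 0.06 (19, np.float64(-48.68), np.float64(50.65), 99.33)
wrist 0.045 (25, np.float64(-50.2), np.float64(51.5), 101.7)
wrist -0.06 (25, np.float64(-48.9), np.float64(54.21), 103.1)
wrist -0.072 (25, np.float64(-49.8), np.float64(55.5), 105.31)
top 0.06 None
top 0.045 None
top -0.06 None
top -0.072 None
```

jog_arm --delta_pos '[[0,0,-2.0],[0,0,-5.1],[0,0,-5.1],[6,-0.1,-5.1],[10.4,-0.11,-5.1],[10.4,-0.11,-5.1],[10.4,-0.11,-5.1],[10.4,-0.11,-3],[10.4,-0.11,-1.5],[10.4,-0.11,-0.9],[10.4,-0.11,-0.9]]' --turn '[[0,0,0],[0,0,0],[0,0,0],[0,0,0],[0,0,0],[0,0,0],[0,0,0],[0,0,0],[0,0,0],[0,0,0],[0,0,0]]' --hand '[1.5,1.5,1.5,1.5,1.5,1.5,1.5,1.5,1.5,1.5,1.5]'

```text
t: 12.38
tcp_pos: [0.5135, -0.123, 0.2783]
ee_rot: [-1.853, -2.536, 0.001]
wrist_force: [-1.0, 0.3, -0.8]
gripper_width: 0.0188
grip_force: 79.2
```

jog_arm --delta_pos '[[0,0,0.15],[0,0.02,0.3],[0,0.04,0.45],[0,0.06,0.6],[0,0.09,0.75],[0,0.11,0.9],[0,0.13,1.05],[0,0.16,1.2],[0,0.18,1.35],[0,0.21,1.5],[0,0.23,1.64],[0,0.23,1.64]]' --turn '[[0,0,0],[0,0,0],[0,0,0],[0,0,0],[0,0,0],[0,0,0],[0,0,0],[0,0,0],[0,0,0],[0,0,0],[0,0,0],[0,0,0]]' --hand '[1.5,1.5,1.5,1.5,1.5,1.5,1.5,1.5,1.5,1.5,1.5,1.5]'

```text
t: 13.88
tcp_pos: [0.5156, -0.1221, 0.2621]
ee_rot: [-1.853, -2.537, 0.0]
wrist_force: [-2.8, -1.8, -2.1]
gripper_width: 0.019
grip_force: 79.5
```

```bash
python3 chk.py | grep -v top
```

```text
13.875 tip 0.0298 [-2.79530711 -1.79443416 -2.07138535]
wrist 0.06 (25, np.float64(-47.96), np.float64(57.68), 105.65)
wrist 0.045 (25, np.float64(-47.82), np.float64(56.6), 104.42)
wrist -0.06 None
wrist -0.072 None
```

Left is at about 7.6 mm and right at about 5.1 mm. Next, right to about 9.5 mm.

jog_arm --delta_pos '[[0,0,-2.5],[0,0,-5.8],[0,0,-5.8],[-6,-0.1,-5.8],[-10.4,-0.12,-5.8],[-10.4,-0.12,-5.8],[-10.4,-0.12,-5.8],[-10.4,-0.12,-3.5],[-10.4,-0.12,-1.6],[-10.4,-0.12,-0.9],[-10.4,-0.12,-0.9]]' --turn '[[0,0,0],[0,0,0],[0,0,0],[0,0,0],[0,0,0],[0,0,0],[0,0,0],[0,0,0],[0,0,0],[0,0,0],[0,0,0]]' --hand '[1.5,1.5,1.5,1.5,1.5,1.5,1.5,1.5,1.5,1.5,1.5]'

```text
t: 15.35
tcp_pos: [0.5461, -0.2209, 0.2711]
ee_rot: [-1.852, -2.537, 0.0]
wrist_force: [-0.7, 0.6, -0.4]
gripper_width: 0.0191
grip_force: 79.3
```

jog_arm --delta_pos '[[0,0,0.15],[0,0.02,0.3],[0,0.04,0.45],[0,0.06,0.6],[0,0.09,0.75],[0,0.11,0.9],[0,0.13,1.05],[0,0.16,1.2],[0,0.18,1.35],[0,0.2,1.45],[0,0.22,1.53],[0,0.22,1.53]]' --turn '[[0,0,0],[0,0,0],[0,0,0],[0,0,0],[0,0,0],[0,0,0],[0,0,0],[0,0,0],[0,0,0],[0,0,0],[0,0,0],[0,0,0]]' --hand '[1.5,1.5,1.5,1.5,1.5,1.5,1.5,1.5,1.5,1.5,1.5,1.5]'

```text
t: 16.85
tcp_pos: [0.5482, -0.2209, 0.2564]
ee_rot: [1.853, 2.537, -0.0]
wrist_force: [-3.6, 0.3, 12.5]
gripper_width: 0.0188
grip_force: 81.5
```

```bash
python3 chk.py | grep -v top
```

```text
16.85 tip 0.0241 [-3.62288049  0.32627493 12.45093031]
wrist 0.06 (12, np.float64(-48.62), np.float64(55.18), 103.79)
wrist 0.045 (25, np.float64(-50.99), np.float64(57.4), 108.39)
wrist -0.06 (25, np.float64(-47.96), np.float64(57.07), 105.03)
wrist -0.072 (25, np.float64(-48.31), np.float64(57.66), 105.97)
```

jog_arm --delta_pos '[[0,0,-2.5],[0,0,-6.3],[0,0,-6.3],[6,-0.1,-6.3],[10.4,-0.1,-6.3],[10.4,-0.1,-6.3],[10.4,-0.1,-6.3],[10.4,-0.1,-3.5],[10.4,-0.1,-1.6],[10.4,-0.1,-0.8],[10.4,-0.1,-0.8]]' --turn '[[0,0,0],[0,0,0],[0,0,0],[0,0,0],[0,0,0],[0,0,0],[0,0,0],[0,0,0],[0,0,0],[0,0,0],[0,0,0]]' --hand '[1.5,1.5,1.5,1.5,1.5,1.5,1.5,1.5,1.5,1.5,1.5]'

```text
t: 18.32
tcp_pos: [0.5158, -0.1226, 0.2636]
ee_rot: [-1.854, -2.536, 0.0]
wrist_force: [-0.5, -0.6, -1.0]
gripper_width: 0.0192
grip_force: 79.3
```

jog_arm --delta_pos '[[0,0,0.15],[0,0.02,0.3],[0,0.04,0.45],[0,0.06,0.6],[0,0.08,0.7],[0,0.1,0.8],[0,0.1,0.8]]' --turn '[[0,0,0],[0,0,0],[0,0,0],[0,0,0],[0,0,0],[0,0,0],[0,0,0]]' --hand '[1.5,1.5,1.5,1.5,1.5,1.5,1.5]'

```text
t: 19.2
tcp_pos: [0.5167, -0.1218, 0.2564]
ee_rot: [1.853, 2.536, 0.0]
wrist_force: [-4.7, -0.2, 11.0]
gripper_width: 0.019
grip_force: 81.4
```

```bash
python3 chk.py | grep -v top; python3 - <<'E'
from workcell import robot
from h import *
o=robot.get_obs();print(o["tcp_pos"]);T=(cloud(robot.camera("wrist")))
E
```

```text
19.2 tip 0.0241 [-4.65565581 -0.15989495 11.00346676]
wrist 0.06 (25, np.float64(-50.06), np.float64(58.39), 108.45)
wrist 0.045 (25, np.float64(-48.74), np.float64(58.14), 106.87)
wrist -0.06 None
wrist -0.072 None
[ 0.51672774 -0.1217568   0.25637319]
```

```bash
python3 - <<'E'
from workcell import robot
from h import *
o=robot.get_obs();print(plan(o,[.5812,.1985,.3543],np.radians(1.6)))
E
```

```text
(array([28.55, 15.89, -9.79]), array([0.0006, 0.0003, 0.2811]))
```

jog_arm --delta_pos '[[0,0,-4],[0,0,-9.8],[0,0,-9.8],[28.55,15.9,-9.8],[28.55,15.9,-9.8],[28.55,15.9,-9.8],[28.55,15.9,-9.8],[28.55,15.9,-9.8],[28.55,15.9,-9.8],[28.55,15.9,-9.8],[28.55,15.9,-9.8],[28.55,15.9,-9.8]]' --turn '[[0,0,0],[0,0,0],[0,0,0],[0,0,0.281],[0,0,0.281],[0,0,0.281],[0,0,0.281],[0,0,0.281],[0,0,0.281],[0,0,0.281],[0,0,0.281],[0,0,0.281]]' --hand '[1.5,1.5,1.5,1.5,1.5,1.5,1.5,1.5,1.5,1.5,1.5,1.5]'

```text
t: 20.85
tcp_pos: [0.5812, 0.1973, 0.3539]
ee_rot: [-2.192, -2.251, 0.001]
wrist_force: [-0.2, -0.8, -0.8]
gripper_width: 0.0191
grip_force: 79.4
```

```bash
python3 - <<'E'
from workcell import robot
from edge import *
import pickle
o=robot.get_obs();d0=pickle.load(open("c0.pkl","rb"));print(o["t"],o["tcp_pos"])
for n in("top","scene"):
    c=robot.camera(n)
    for nm,cc in(("before",d0[n]),("now",c)):
        print(n,nm,[width(cc,o,a,b) for a,b in((.045,.072),(.035,.06),(-.06,-.035),(-.072,-.045))])
    if n=="top":
        a=[cv2.resize(x["pixels"][155:245,262:362],None,fx=4,fy=4,interpolation=cv2.INTER_CUBIC) for x in(d0[n],c)];cv2.imwrite("pics/m9.png",np.hstack(a)[:,:,::-1])
# wrist view: rack relative to tool and wedge
c=robot.camera("wrist");P=cloud(c);z=P[...,2];T=(P-o["tcp_pos"])@Ro.from_rotvec(o["ee_rot"]).as_matrix()
m=(z>.056)&(z<.067)&(abs(T[...,0]+.0)<.06)&(abs(T[...,1])<.045)&~yel(c);print(m.sum(),rect(T[m]),np.percentile(T[m],[1,99],axis=0))
E
```

```text
20.85 [0.58122565 0.19732798 0.35386256]
top before [(25, np.float64(-46.49), np.float64(49.46), 95.95), (25, np.float64(-46.47), np.float64(55.33), 101.8), (25, np.float64(-46.26), np.float64(47.98), 94.23), (25, np.float64(-46.18), np.float64(47.58), 93.76)]
top now [(25, np.float64(-46.57), np.float64(56.85), 103.42), (25, np.float64(-46.58), np.float64(56.8), 103.38), (25, np.float64(-48.29), np.float64(57.62), 105.92), (25, np.float64(-47.72), np.float64(57.12), 104.85)]
scene before [(25, np.float64(-47.24), np.float64(48.6), 95.84), (25, np.float64(-47.38), np.float64(48.01), 95.4), (25, np.float64(-47.35), np.float64(49.24), 96.59), (25, np.float64(-47.29), np.float64(49.09), 96.38)]
scene now [(20, np.float64(16.66), np.float64(58.33), 41.67), (21, np.float64(8.56), np.float64(58.24), 49.69), (25, np.float64(-47.47), np.float64(57.77), 105.24), (25, np.float64(-47.32), np.float64(58.08), 105.4)]
2037 ((0.9646129608154297, -0.421173095703125), (50.05546569824219, 60.141265869140625), 89.83965301513672) [[-0.02827412 -0.02514028  0.29052294]
 [ 0.030683    0.02429603  0.29599393]]
```

View pics/m9.png

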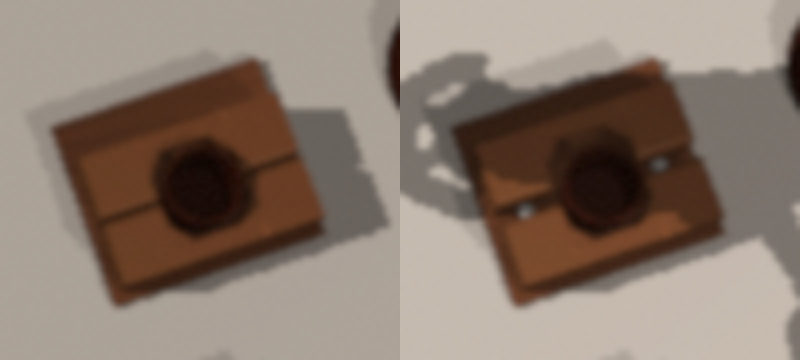

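Before/after picture: the seam is now wide at both ends, with the dowels visible at (525,210) and (660,163). The sliding half's edge has moved about 9 mm at each end. The wedge is over the slot, so I'll lower it.

jog_arm --delta_pos '[[0.1,-0.02,3.0],[0.1,-0.02,6.0],[0.1,-0.02,8.5],[0.1,-0.02,10.0],[0.1,-0.02,10.6],[0.1,-0.02,10.8],[0.1,-0.02,10.8]]' --turn '[[0,0,0],[0,0,0],[0,0,0],[0,0,0],[0,0,0],[0,0,0],[0,0,0]]' --hand '[1.5,1.5,1.5,1.5,1.5,1.5,1.5]'

```text
t: 21.88
tcp_pos: [0.5812, 0.1996, 0.2466]
ee_rot: [2.19, 2.252, 0.001]
wrist_force: [0.7, 0.9, -0.1]
gripper_width: 0.0193
grip_force: 79.5
```

jog_arm --delta_pos '[[0,0,0.1],[0,0,0.2],[0,0,0.25],[0,0,0.25]]' --turn '[[0,0,0],[0,0,0],[0,0,0],[0,0,0]]' --hand '[1.5,1.5,1.5,1.5]'

```text
t: 22.38
tcp_pos: [0.5811, 0.1996, 0.2443]
ee_rot: [2.19, 2.252, 0.001]
wrist_force: [-3.3, -1.0, 11.4]
gripper_width: 0.019
grip_force: 81.4
```

It has seated. I'll release slowly, then rise.

jog_arm --delta_pos '[[0,0,0],[0,0,0],[0,0,0],[0,0,-0.3],[0,0,-1.5],[0,0,-4],[0,0,-7],[0,0,-10],[0,0,-12],[0,0,-12],[0,0,-12]]' --turn '[[0,0,0],[0,0,0],[0,0,0],[0,0,0],[0,0,0],[0,0,0],[0,0,0],[0,0,0],[0,0,0],[0,0,0],[0,0,0]]' --hand '[2.3,2.8,3.2,3.2,3.2,3.2,3.2,3.2,3.2,3.2,3.2]'

```text
t: 23.75
tcp_pos: [0.5808, 0.1995, 0.3631]
ee_rot: [-2.19, -2.252, 0.001]
wrist_force: [-0.1, 0.4, 0.0]
gripper_width: 0.032
grip_force: 0.0
```

```bash
python3 - <<'E'
from workcell import robot
from edge import *
o=robot.get_obs();print(o["t"],o["tcp_pos"],o["wrist_force"])
c=robot.camera("wrist");P=cloud(c);z=P[...,2];y=yel(c)&(abs(P[...,0]-.58)<.05)&(abs(P[...,1]-.2)<.05)
for lo,hi in((.064,.072),(.112,.124)):
    p=P[y&(z>lo)&(z<hi)];print(len(p),np.round(np.median(p[:,2]),4),[np.round(q,1) for q in rect(p)])
c=robot.camera("scene")
print([width(c,o,a,b) for a,b in((.045,.072),(.035,.06),(-.06,-.035),(-.072,-.045))])
E
```

```text
23.75 [0.58075433 0.19951305 0.36310289] [-0.08319645  0.42894496  0.043656  ]
823 0.0677 [array([581.3, 200.1]), array([43.8, 26.6]), np.float64(2.0)]
653 0.1176 [array([581.6, 200.7]), array([19.2, 19.2]), np.float64(1.1)]
[(24, np.float64(13.23), np.float64(58.33), 45.1), (25, np.float64(8.18), np.float64(57.89), 49.71), (25, np.float64(-47.44), np.float64(58.34), 105.78), (25, np.float64(-47.33), np.float64(60.68), 108.02)]
```

```bash
python3 -c "
from workcell import robot
print(robot.finish_job())"
```

```text
the job is handed in; nothing more can be done
None
```

The mould is open about 9 mm at both ends by camera measurement, the wedge hangs upright in its rack with the gripper clear, and the job was handed in at about 24 s; the hand-in call returned no verdict.

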